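# Put the lathe's direction lever into reverse past its lockout collar

## Robot

A 7-joint arm with a two-finger parallel gripper is mounted at the origin on the work surface. World frame = base frame: x ahead of the robot, y to its left, z up, the work surface at z = 0. Lengths are in m, angles in rad, forces in N, time in s.
With the tool pointing down it reaches from about 0.425 to 0.95 m from the base axis. Payload 16.7 kg.
Tool frame: the origin (TCP) lies at the very end of the fingers, on their centre line; the grasp point (between the pads) lies 19 mm behind it (arm.grip_point_offset is the distance from the TCP to the grasp point, in m); y points along the fingers, z is the direction in which the jaws open and shut, and the axes are right-handed (so a half turn about y gives the same grasp; the last joint's range is limited). The gripper opens to 94 mm and grips with 3 to 60 N. Pads are 16 mm wide; open, the fingers measure 119 mm over their backs; the gripper's body (75 mm by 177 mm) begins 78 mm behind the grasp point.
Start: joints at [-1.464, 0.426, 0.074, 1.606, -0.034, 1.111, -0.067], TCP at [0.171, 0.653, 0.205] pointing down, gripper open.
Joint ranges: [-2.85, 2.85], [-0.5, 2.14], [-1.23, 1.37], [0.21, 2.46], [-1.02, 4.16], [0.16, 2.05], [-2.73, 2.73]. Speed limits (rad/s): [1.89, 1.89, 2.39, 2.39, 3.01, 3.01, 3.01].

## Interface

Orientations are given as a unit quaternion [x, y, z, w].
In Python, from cell import arm, optics, job, finder gives the robot as it stands. The module is installed in compiled form; this text tells all that it offers.
- The arm moves only by the tool send_rows, never from a script. Its argument "increments" is one flat list of numbers, 5 for each row, row after row: the shift along the tool's x, y, z in m, then the turn about the tool's y in degrees, then the finger opening in m, from 0 to 0.094. A call has 1 to 10 rows; each row is the pose to reach, as a shift and turn from the pose commanded when the call began, along the tool's axes at that moment; what a row does not reach only later rows make up. A row lasts 1/8 s, in which the tool goes at most 62.5 mm and 10.7 degrees, less where a joint would pass 70% of its speed; a pose out of reach is approached as far as the arm can. A call with a gripper value outside its range is refused whole. The fingers move at their own pace and stop on an object; "squeeze" is the grip in N (left out, the last holds). Time passes only in rows, so rows that repeat a pose let the fingers close. It gives the time, the measured TCP pose, the force and the opening at its end, in the units of the state.
- arm.read_state(): the state, without advancing time (a new reading comes with each control period).
- optics.camera(name): name is "side" or "top" or "wrist"; returns a dict with "frame" (384x512x3 uint8, blue, green, red), "mtx" (3x3 intrinsics, pixels), "extrinsics" (4x4, takes a point from camera to world coordinates). Camera axes: x right, y up, looking along -z (the intrinsics and any distortion apply to the point x, -y, -z); pixel columns grow to the right and rows downward; lengths in m; the calibration is good to about 2 mm. A picture is of the moment at which its call begins. There is no depth.
- job.hand_in(): hands the job in, once; it reports no verdict.
Trained networks look in a picture, given as the dict that the camera call returned (one of the last four; its "shot" number tells which), for a name from the list of things; names that differ only in an ending like _2 or _b are one class to them, and where a whole thing is asked for, a point or a joint stands for the part that bears it (a point fixed in the world has none). Each returns a list of dicts, best first, with "confidence" (0 to 1); they miss things now and then, are a little off and sometimes report something else, mostly with a low value. They report only what shows in the picture. A call takes as long as a camera call.
- finder.spot_in(picture, thing): "point" ([x, y, z] in m, in the coordinates of the camera as it stood for that picture, good to about 4 mm: the middle of the surface that is visible of it).
- finder.silhouettes(picture, thing): "mask" (384x512 bool, what is visible of it).
The state is a dict: "t": time; "joints": joint angles; "qvel": joint speeds; "effort": joint torques, N m; "tool_pos": TCP position; "eef_rot": TCP orientation; "ft_force": force on the tool from outside, world axes, zero at the start; "ft_torque": the same for the moment, N m; "grip_width": opening from 0.0 (shut) to 1.0 (fully open).
Only numpy, scipy, OpenCV 4.12 (cv2) and the standard library are available. Lean on these libraries where they do the work, as an engineer would, in place of code of your own. Each camera call takes 0.05 s, during which the arm holds its last target.

## Task

The lathe is isolated and its direction lever has been left towards forward (green end). For reverse sanding, bring the lever over to reverse (red end), lifting its lockout collar to get past the raised yellow block in the gate, and let the collar drop home again so that the lever is locked in reverse. Leave the tools and work lying on the bench where they are.

Things in the scene. Friction and masses are not known exactly. Their poses are not given: they have to be found in the camera images.
- switch_unit: The lathe's direction switch, fixed to the bench: grey cast box on a dark foot 214 x 154 mm, aluminium top plate 84 mm above the bench. Origin: centre of its underside; z up; +x is the way the lever swings from forward (green marks, -x end) past off (white, middle) to reverse (red marks, +x end). Small fixed controls on the plate, up to 104 mm high, stand at |y| of 34 mm and more.
- pivot (a point): Point on the lever's level hinge axis, 50 mm above the switch unit's origin; axes as the unit's, the hinge runs along y.
- block_top (a point): Top middle of the raised yellow block of the gate, between off and reverse. The gate is two dark cheeks along x at y = -19..-13 and 13..19 mm, up to 136 mm above the bench. For lever angles 0.09 to 0.36 rad their rim is raised (the block) to 86 mm from the pivot; elsewhere it is low (74 mm), with a low notch behind the block at the reverse end.
- lever (a joint): Lever angle in rad: 0 upright (off), negative towards forward (stop -0.42), positive towards reverse (stop +0.50). Stiff, 2 to 3 N at the collar; stays where left; starts at -0.42 to -0.20. With the collar down its cross pin meets the block at about +0.04; with it lifted the lever passes, and from 0.41 to 0.50 the pin can drop behind the block into the reverse notch.
- collar (a joint): Lift of the lockout collar along the lever, in m: 0 down (home), 0.016 fully up. A spring and its weight (about 6 N down, 8 N fully up) return it. It must be up by 0.010 or more for its pin to pass over the block; on top of the block the released pin just rests there, about 0.010 up.
- collar_grip (a point): Centre of the collar's aluminium grip, a rounded block on the lever with grooved flats facing +y and -y: 40 mm (x) by 34 mm (y, across the flats), 18 mm high; z along the lever upwards. It lies 134 mm from the pivot with the collar down and moves with collar and lever. Below it is a sleeve of 19 mm diameter with an 8 mm cross pin (46 mm long, along y) 80 mm from the pivot (collar down).
- knob_top (a point): Top of the black knob (30 mm diameter, 16 mm high) on the end of the lever, 176 mm from the pivot: 42 mm beyond the centre of the collar's grip when that is down. The knob does not lift.
- wax_tin: Bystander near the switch: brass-coloured tin, 72 mm diameter, 42 mm high; origin under its centre.
- chuck_key: Bystander near the switch: steel T-handled chuck key lying flat, about 120 mm long, 90 mm handle, 18 mm high; origin on the bench under its middle.
- bowl: Bystander: turned wooden bowl, 170 mm diameter, 68 mm high; origin under its centre.
- blank: Bystander: round wooden blank, 150 mm diameter, 55 mm high; origin under its centre.
- faceplate: Bystander: steel faceplate, 100 mm diameter, 34 mm high; origin under its centre.
- scroll_chuck: Bystander: four-jaw lathe chuck, 100 mm diameter, 73 mm high; origin under its centre.
- calipers: Bystander: dark outside calipers lying flat, 145 mm long, 72 mm wide; origin on the bench under their middle.

How it is judged:
By the outcome, as a careful person would: the job done as asked, in the order asked, and still so for the second after the job is handed in, with the robot touching nothing.
It also fails if it takes over 35 s, if anything falls off the work surface, if the arm or the gripper's body presses on something with over 40 N, if the wrist force passes 120 N, or if a joint passes its speed limit or range.

## Working session

There is one attempt and no reset: what is moved stays moved. The work goes in short steps, Python scripts to look and compute and a tool call to move; the robot and the scene stay as the last step left them, time stands still between calls to the robot, and variables do not carry over. Pictures are saved under pics/ and viewed, and the job is handed in when it is done.

Besides the shell and the picture viewer there is one more tool, called after "Request:" by a JSON object that holds its "method" and its "body". send_rows: Moves the arm, as the interface text tells. Its arguments: {"type":"object","properties":{"increments":{"type":"array"},"squeeze":{"type":"number"}},"required":["increments"]}

```bash
mkdir -p pics; cat > h.py <<'E'
import numpy as np, cv2
from cell import arm, optics, job, finder
def w(p,c): return (c["extrinsics"]@np.r_[p,1])[:3]
def proj(P,c):
    q=np.linalg.inv(c["extrinsics"])@np.r_[P,1]; u=c["mtx"]@np.array([q[0],-q[1],-q[2]]); return u[:2]/u[2]
E
python3 - <<'E'
from h import *
s=arm.read_state(); print({k:np.round(v,3) for k,v in s.items()}, arm.grip_point_offset)
for n in ["side","top","wrist"]:
    c=optics.camera(n); cv2.imwrite(f"pics/a_{n}.png",c["frame"])
    print(n,[k for k in c], np.round(c["extrinsics"],3).tolist())
    for t in ["switch_unit","collar_grip","knob_top","block_top","pivot","wax_tin","chuck_key"]:
        try:
            for r in finder.spot_in(c,t)[:2]: 
                P=w(r["point"],c);print(t,round(r["confidence"],2),P.round(3),proj(P,c).round())
        except Exception as e: print(t,e)
E
```

```text
{'t': np.float64(0.0), 'joints': array([-1.463,  0.427,  0.074,  1.607, -0.034,  1.111, -0.067]), 'qvel': array([ 0.   , -0.001,  0.   ,  0.   , -0.001,  0.002,  0.002]), 'effort': array([ 0.0000e+00, -9.3580e+01,  3.6670e+00, -4.5421e+01, -4.9000e-02,
        2.0000e-02,  0.0000e+00]), 'tool_pos': array([0.171, 0.652, 0.205]), 'eef_rot': array([ 0.702, -0.091,  0.091, -0.701]), 'ft_force': array([-0.115, -0.328,  0.244]), 'ft_torque': array([0.   , 0.   , 0.007]), 'grip_width': np.float64(0.999)} 0.0188
side ['frame', 'mtx', 'extrinsics', 'shot'] [[0.758, 0.339, -0.557, -0.239], [-0.652, 0.378, -0.657, -0.911], [-0.012, 0.861, 0.508, 0.837], [0.0, 0.0, 0.0, 1.0]]
switch_unit 0.6 [0.52  0.092 0.078] [238. 198.]
knob_top 0.67 [0.508 0.14  0.179] [228. 173.]
block_top 0.75 [ 0.602 -0.472  0.058] [364. 260.]
block_top 0.72 [0.518 0.095 0.075] [237. 198.]
pivot 0.69 [0.52  0.093 0.08 ] [238. 197.]
pivot 0.37 [0.558 0.504 0.05 ] [194. 168.]
chuck_key 0.43 [ 0.453 -0.017  0.015] [243. 227.]
top ['frame', 'mtx', 'extrinsics', 'shot'] [[-0.007, 0.984, -0.18, 0.268], [-1.0, -0.008, -0.007, -0.039], [-0.008, 0.18, 0.984, 1.552], [0.0, 0.0, 0.0, 1.0]]
switch_unit 0.84 [0.543 0.116 0.088] [219. 185.]
knob_top 0.55 [0.555 0.491 0.036] [125. 185.]
knob_top 0.44 [0.543 0.114 0.089] [220. 185.]
block_top 0.81 [0.542 0.109 0.084] [221. 186.]
wax_tin 0.63 [0.541 0.11  0.084] [221. 186.]
wax_tin 0.51 [0.617 0.262 0.041] [184. 169.]
chuck_key 0.72 [ 0.444 -0.018  0.007] [255. 213.]
wrist ['frame', 'mtx', 'extrinsics', 'shot'] [[0.254, -0.935, -0.249, 0.1], [0.967, 0.245, 0.066, 0.673], [-0.001, -0.257, 0.966, 0.385], [0.0, 0.0, 0.0, 1.0]]
```

```bash
python3 - <<'E'
import cv2
s=cv2.imread("pics/a_side.png");t=cv2.imread("pics/a_top.png")
cv2.imwrite("pics/b_side.png",cv2.resize(s[120:270,150:350],None,fx=4,fy=4,interpolation=2))
cv2.imwrite("pics/b_top.png",cv2.resize(t[130:250,130:330],None,fx=4,fy=4,interpolation=2))
E
```

```text
(no output)
```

View pics/a_side.png

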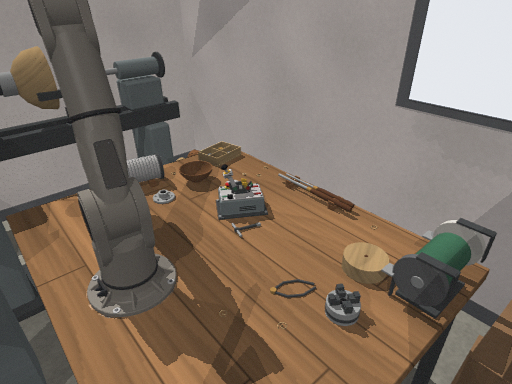

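View pics/b_side.png

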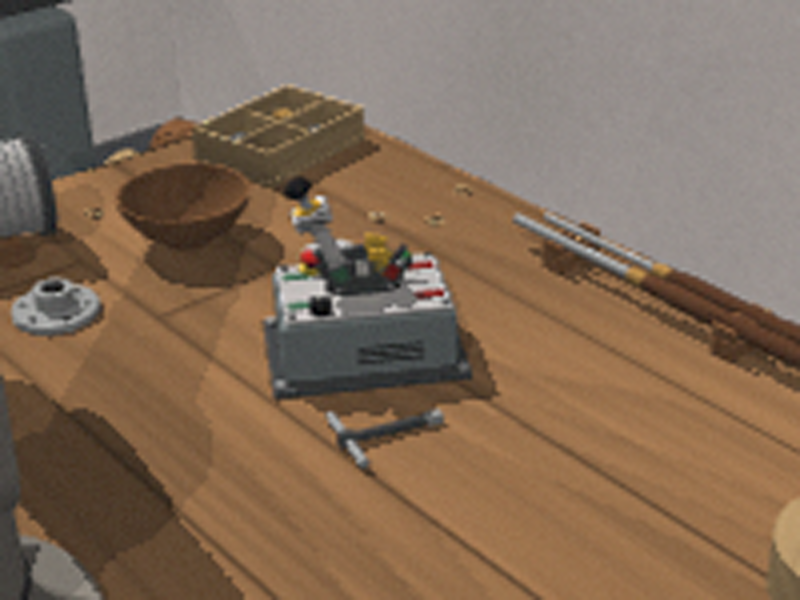

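View pics/b_top.png

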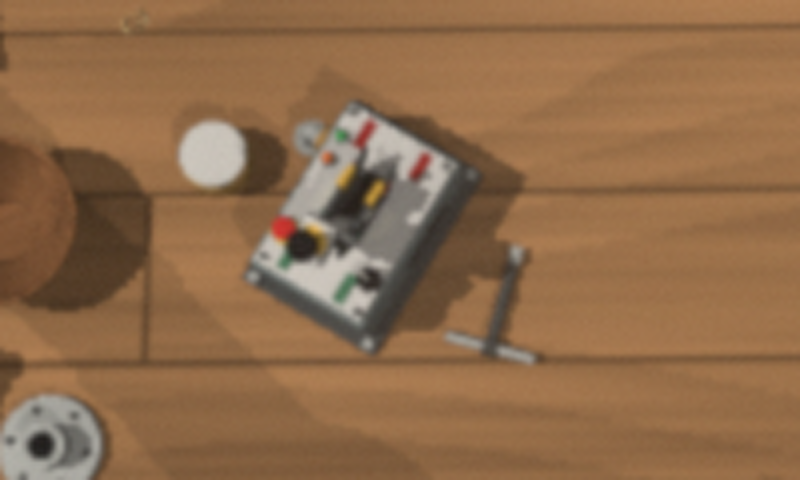

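View pics/a_top.png

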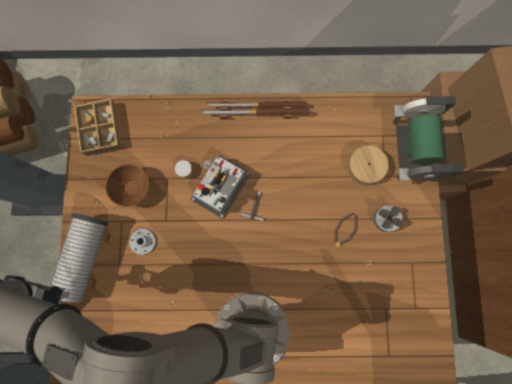

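```bash
python3 - <<'E'
from h import *
from scipy.spatial.transform import Rotation as R
s=arm.read_state(); M=R.from_quat(s["eef_rot"]).as_matrix(); print(M.round(3))
ux=np.deg2rad(-31); X=np.array([np.cos(ux),np.sin(ux),0]); Y=np.array([-X[1],X[0],0])
tz=M[:,2]; print("tool z yaw",np.degrees(np.arctan2(tz[1],tz[0])),"unit y yaw",59)
c=optics.camera("wrist"); print((M.T@(c["extrinsics"][:3,3]-s["tool_pos"])).round(3),(M.T@c["extrinsics"][:3,:3]).round(2))
E
```

```text
[[ 0.967 -0.     0.254]
 [-0.254 -0.     0.967]
 [-0.    -1.    -0.   ]]
tool z yaw 75.28061762079516 unit y yaw 59
[-0.074 -0.18   0.001] [[-0.   -0.97 -0.26]
 [ 0.    0.26 -0.97]
 [ 1.   -0.    0.  ]]
```

Request:
{"method": "send_rows", "body": {"increments": [0,-0.06,0,0,0.094,0,-0.12,0,0,0.094,0,-0.18,0,0,0.094,0.04,-0.195,-0.036,2,0.094,0.08,-0.195,-0.072,5,0.094,0.12,-0.195,-0.108,8,0.094,0.16,-0.195,-0.145,11,0.094,0.2,-0.195,-0.18,13,0.094,0.24,-0.195,-0.218,15,0.094,0.28,-0.195,-0.254,16.3,0.094]}}

```text
t: 2.5
tool_pos: [0.3785, 0.3343, 0.4007]
eef_rot: [-0.681, 0.189, -0.189, 0.682]
ft_force: [-0.4, 0.7, -0.7]
grip_width: 1.002
```

Request:
{"method": "send_rows", "body": {"increments": [0.045,0,-0.021,0,0.094,0.09,0,-0.042,0,0.094,0.135,0,-0.063,0,0.094,0.18,0,-0.084,0,0.094,0.217,0,-0.105,0,0.094,0.217,0,-0.105,0,0.094,0.217,0,-0.105,0,0.094]}}

```text
t: 3.38
tool_pos: [0.5094, 0.1346, 0.4004]
eef_rot: [-0.681, 0.189, -0.189, 0.681]
ft_force: [-0.5, 0.0, 0.2]
grip_width: 0.996
```

```bash
python3 - <<'E'
from h import *
s=arm.read_state();print(s["t"],s["tool_pos"],s["eef_rot"])
c=optics.camera("wrist"); cv2.imwrite("pics/c.png",c["frame"]); print(c["mtx"])
cv2.imwrite("pics/c2.png",cv2.resize(c["frame"],(800,600),interpolation=2))
np.savez("c.npz",**c)
for t in ["switch_unit","collar_grip","knob_top","block_top","pivot"]:
    for r in finder.spot_in(c,t)[:2]: 
                P=w(r["point"],c);print(t,round(r["confidence"],2),P.round(3),proj(P,c).round())
E
```

```text
3.375 [0.5094028  0.13463201 0.40043833] [-0.68133472  0.18911824 -0.18894409  0.68140841]
[[324.79086153   0.         251.79794495]
 [  0.         324.79086153 186.58336296]
 [  0.           0.           1.        ]]
switch_unit 0.75 [0.535 0.131 0.083] [258. 165.]
collar_grip 0.6 [0.522 0.141 0.186] [261. 169.]
collar_grip 0.37 [0.539 0.133 0.084] [260. 167.]
knob_top 0.62 [0.5   0.15  0.209] [258. 153.]
block_top 0.92 [0.539 0.132 0.084] [260. 168.]
pivot 0.97 [0.537 0.131 0.082] [259. 167.]
```

View pics/c2.png

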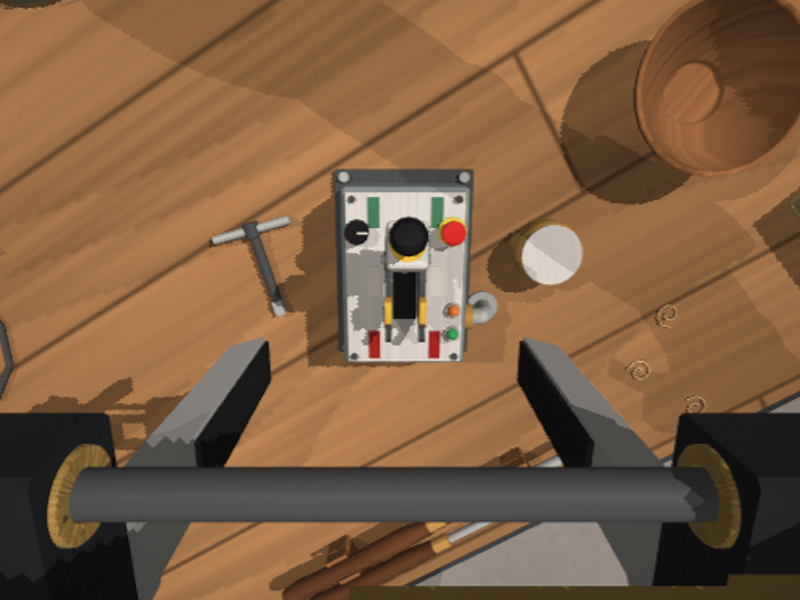

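```bash
python3 - <<'E'
import cv2
s=cv2.imread("pics/c.png")
cv2.imwrite("pics/c3.png",cv2.resize(s[100:240,200:320],None,fx=4.2857,fy=4.2857,interpolation=2)[:600])
E
```

```text
(no output)
```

View pics/c3.png

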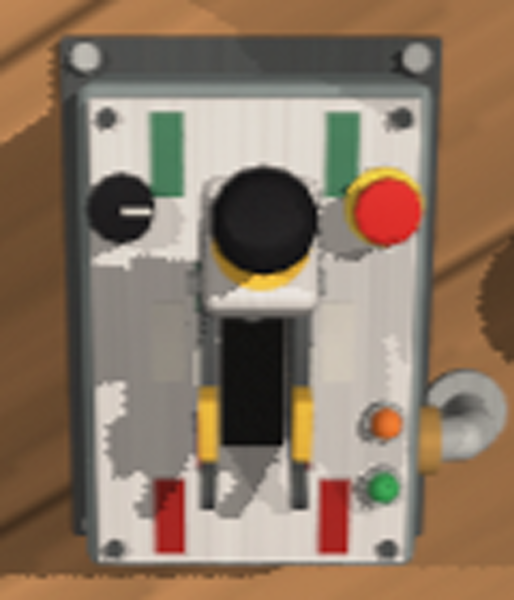

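```bash
cat >> h.py <<'E'
def ray(u,v,c,z):
    d=np.linalg.inv(c["mtx"])@np.array([u,v,1.]); d=c["extrinsics"][:3,:3]@np.array([d[0],-d[1],-d[2]]); o=c["extrinsics"][:3,3]
    return o+d*(z-o[2])/d[2]
E
python3 - <<'E'
from h import *
c=dict(np.load("c.npz")); k=4.2857
P=[ray(200+u/k-.4,100+v/k-.4,c,.084)[:2] for u,v in [(88,97),(422,97),(410,562),(97,562)]]
P=np.array(P);print(P.round(4),P.mean(0))
print("lens",np.linalg.norm(P-np.roll(P,-1,0),axis=1))
X=(P[3]-P[0]+P[2]-P[1]);Y=P[1]-P[0]+P[2]-P[3];yw=np.arctan2(X[1],X[0]);print(np.degrees(yw),np.degrees(np.arctan2(Y[1],Y[0]))-90)
O=P.mean(0)
def fit(O,yw):
    X=np.array([np.cos(yw),np.sin(yw),0]);Yv=np.array([-X[1],X[0],0]);Z=np.array([0,0,1]);O3=np.r_[O,0]
    f=lambda x,y,z:O3+x*X+y*Yv+z*Z
    cr=lambda p:((proj(p,c)-[200,100]+.4)*k).round()
    for y in(-16,16): 
        for a in (.09,.36): print("block",a,cr(f(.086*np.sin(a),y/1000,.05+.086*np.cos(a))))
    for a in np.arange(-.42,-.19,.04):
        print(round(a,2),"knob",cr(f(.176*np.sin(a),0,.05+.176*np.cos(a))),"grip front top",cr(f(.143*np.sin(a)+.02*np.cos(a),0,.05+.143*np.cos(a)-.02*np.sin(a))))
fit(O,yw)
E
```

```text
[[0.4487 0.1166]
 [0.509  0.2168]
 [0.6597 0.1283]
 [0.5981 0.0257]] [0.55388326 0.12185737]
lens [0.11697245 0.1748357  0.11972477 0.17485479]
-30.864406178995782 -30.998954629600902
block 0.09 [209. 399.]
block 0.36 [210. 459.]
block 0.09 [306. 399.]
block 0.36 [304. 458.]
-0.42 knob [265. 188.] grip front top [262. 289.]
-0.38 knob [265. 214.] grip front top [262. 310.]
-0.34 knob [265. 241.] grip front top [262. 330.]
-0.3 knob [265. 267.] grip front top [262. 350.]
-0.26 knob [265. 294.] grip front top [262. 370.]
-0.22 knob [265. 320.] grip front top [262. 390.]
```

Request:
{"method": "send_rows", "body": {"increments": [-0.005,0,0.012,0,0.094,-0.005,0.06,0.012,0,0.094,-0.005,0.12,0.012,0,0.094,-0.005,0.16,0.012,0,0.094,-0.005,0.2,0.012,0,0.094,-0.005,0.225,0.012,0,0.094,-0.005,0.245,0.012,0,0.094,-0.005,0.245,0.012,0,0.094,-0.005,0.245,0.012,0,0.094]}}

```text
t: 4.8
tool_pos: [0.5119, 0.1476, 0.1561]
eef_rot: [-0.681, 0.189, -0.189, 0.682]
ft_force: [-0.1, -0.4, 0.1]
grip_width: 1.002
```

```bash
python3 - <<'E'
from h import *
c=optics.camera("wrist"); cv2.imwrite("pics/d.png",cv2.resize(c["frame"],(800,600),interpolation=2))
s=optics.camera("side"); cv2.imwrite("pics/d_s.png",cv2.resize(s["frame"][120:240,170:310],None,fx=5,fy=5,interpolation=2))
for t in ["collar_grip","knob_top"]:
    for r in finder.spot_in(c,t)[:2]: 
                P=w(r["point"],c);print(t,round(r["confidence"],2),P.round(3),proj(P,c).round())
E
```

```text
collar_grip 0.89 [0.503 0.15  0.178] [244. 231.]
collar_grip 0.52 [0.504 0.15  0.082] [248. 186.]
knob_top 0.72 [0.494 0.154 0.214] [240. 243.]
knob_top 0.43 [0.502 0.153 0.084] [251. 182.]
```

View pics/d.png

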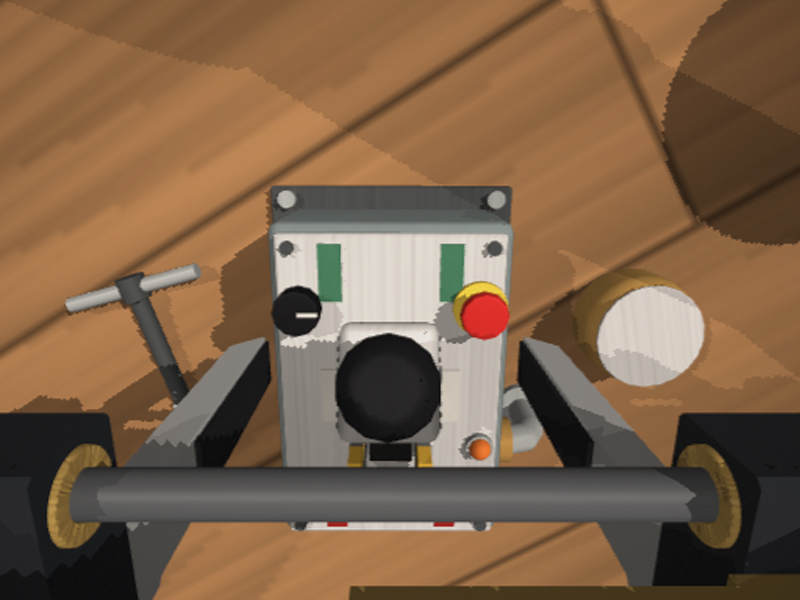

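View pics/d_s.png

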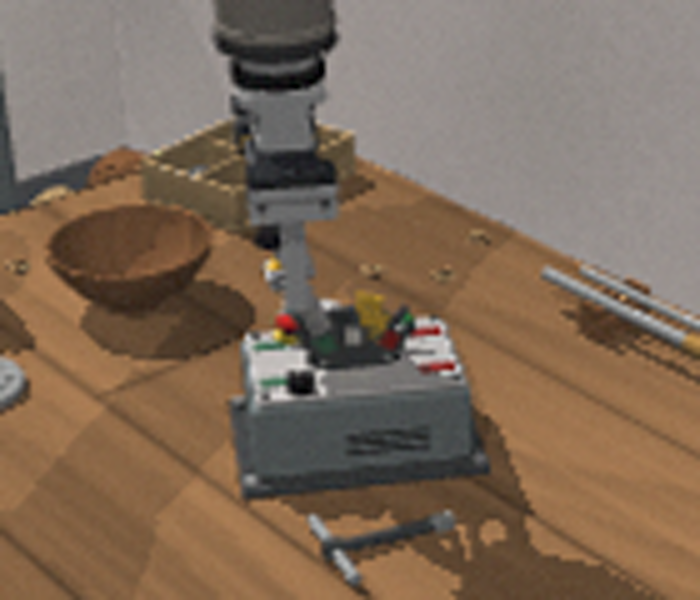

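```bash
python3 - <<'E'
from h import *
c=optics.camera("wrist"); s=arm.read_state()
O=np.array([.5539,.1219]);a=np.radians(-30.93);X=np.array([np.cos(a),np.sin(a)]);Y=np.array([-X[1],X[0]])
for n,u,v,z in [("knob",388,387,.2135),("grip front",388,443,.177),("grip back",388,323,.189)]:
    p=ray(u/1.5625-.2,v/1.5625-.2,c,z)[:2]-O; print(n,p@X,p@Y)
p=s["tool_pos"][:2]-O;print("tcp",p@X,p@Y)
for th in(-.42,-.4,-.38,-.36): print(th,.176*np.sin(th),.05+.176*np.cos(th), "front",.143*np.sin(th)+.02*np.cos(th),.05+.143*np.cos(th)-.02*np.sin(th),"front low",.125*np.sin(th)+.02*np.cos(th),"back",.143*np.sin(th)-.02*np.cos(th),.05+.143*np.cos(th)+.02*np.sin(th))
E
```

```text
knob -0.06558075323875275 -0.00026987737870878993
grip front -0.026686189101884368 -0.000821367331042098
grip back -0.07506483736262806 -0.00048708165595767923
tcp -0.04918511285787975 0.00014856111322333583
-0.42 -0.07176583973848434 0.21070365349496623 front -0.04004796598127236 0.1887269275258515 front low -0.0327082778262001 back -0.07657152359376469 0.17241650940346867
-0.4 -0.0685376282463225 0.21210673494450777 front -0.03726560307007932 0.18950008898858556 front low -0.030256072908523612 back -0.07410804283019473 0.17392335529623953
-0.38 -0.06528200261668494 0.21344497586146577 front -0.03446833441452632 0.19021745227570064 front low -0.02779176596509263 back -0.07161491983758672 0.17538063349918132
-0.36 -0.06200026505641583 0.2147178409673165 front -0.031657278884779164 0.1908787304514465 front low -0.025316342685827546 back -0.06909315183189656 0.17678776112044287
```

Request:
{"method": "send_rows", "body": {"increments": [0,0,0,0,0.03,0,0,0,0,0.03,0,0,0,0,0.03,0,0,0,0,0.03,0,0,0,0,0.03,0,0,0,0,0.03,0,0,0,0,0.03,0,0,0,0,0.03], "squeeze": 40}}

```text
t: 6.05
tool_pos: [0.511, 0.1464, 0.1554]
eef_rot: [0.682, -0.19, 0.189, -0.681]
ft_force: [-4.6, -4.4, 4.7]
grip_width: 0.355
```

Request:
{"method": "send_rows", "body": {"increments": [-0.001,-0.003,0,0,0.03,-0.002,-0.006,0,0,0.03,-0.0035,-0.0095,0,0,0.03,-0.005,-0.013,0,0,0.03,-0.005,-0.013,0,0,0.03,-0.005,-0.013,0,0,0.03]}}

```text
t: 6.8
tool_pos: [0.5066, 0.1491, 0.1682]
eef_rot: [0.682, -0.189, 0.189, -0.681]
ft_force: [-1.6, -5.0, -7.5]
grip_width: 0.359
```

```bash
python3 - <<'E'
from h import *
print({k:np.round(v,3) for k,v in arm.read_state().items() if k in("ft_force","tool_pos","grip_width")})
c=optics.camera("wrist"); cv2.imwrite("pics/e.png",cv2.resize(c["frame"],(800,600),interpolation=2))
s=optics.camera("side"); cv2.imwrite("pics/e_s.png",cv2.resize(s["frame"][140:220,190:290],None,fx=7,fy=7,interpolation=2))
O=np.array([0.5539,.1219]);a=np.radians(-30.93)
X=np.array([np.cos(a),np.sin(a)]);p=np.array([.5539,.1219])
for th in np.arange(-.38,.48,.08):
    print(round(th,2),"dx,dy tool from lifted", round(.148*(np.sin(th)-np.sin(-.38)),4), round(-.148*(np.cos(th)-np.cos(.38)),4))
E
```

```text
{'tool_pos': array([0.507, 0.149, 0.168]), 'ft_force': array([-1.574, -4.985, -7.451]), 'grip_width': np.float64(0.359)}
-0.38 dx,dy tool from lifted 0.0 -0.0
-0.3 dx,dy tool from lifted 0.0112 -0.0039
-0.22 dx,dy tool from lifted 0.0226 -0.007
-0.14 dx,dy tool from lifted 0.0342 -0.0091
-0.06 dx,dy tool from lifted 0.046 -0.0103
0.02 dx,dy tool from lifted 0.0579 -0.0105
0.1 dx,dy tool from lifted 0.0697 -0.0098
0.18 dx,dy tool from lifted 0.0814 -0.0082
0.26 dx,dy tool from lifted 0.0929 -0.0056
0.34 dx,dy tool from lifted 0.1043 -0.0021
0.42 dx,dy tool from lifted 0.1152 0.0023
```

View pics/e.png

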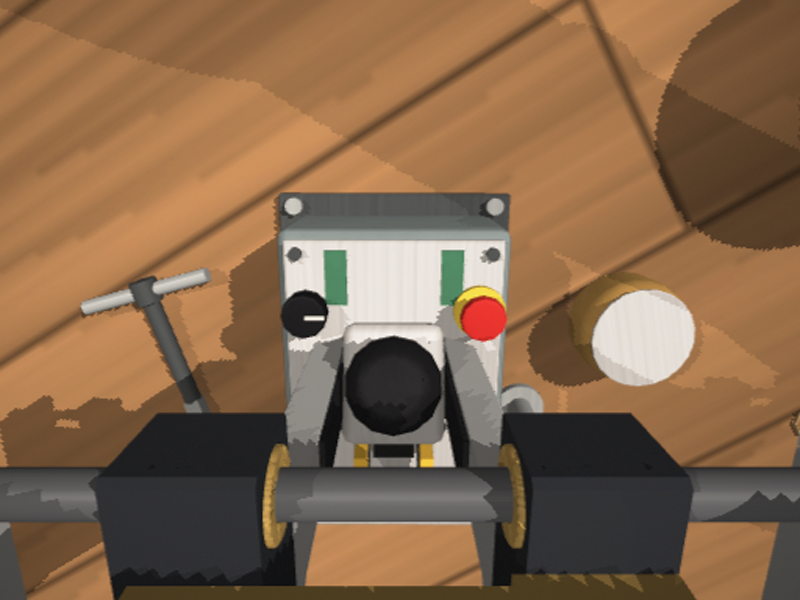

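View pics/e_s.png

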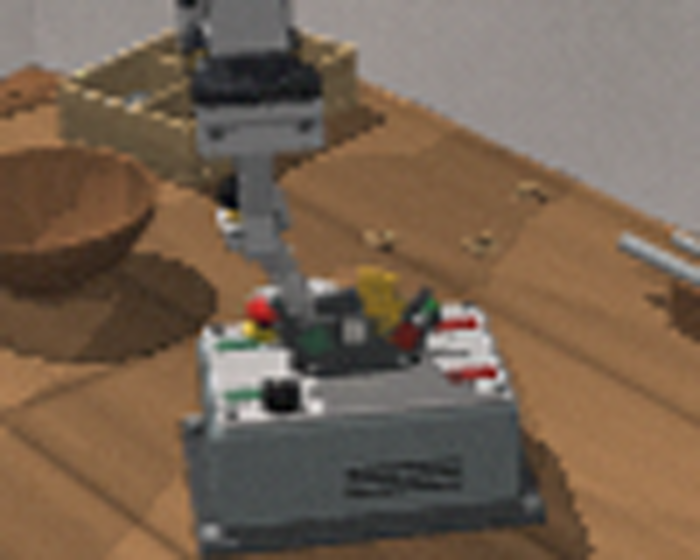

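Request:
{"method": "send_rows", "body": {"increments": [0.006,-0.0021,0,0,0.03,0.0112,-0.0039,0,0,0.03,0.017,-0.0055,0,0,0.03,0.0226,-0.007,0,0,0.03,0.0285,-0.0081,0,0,0.03,0.0342,-0.0091,0,0,0.03,0.04,-0.0098,0,0,0.03,0.046,-0.0103,0,0,0.03,0.052,-0.0105,0,0,0.03,0.052,-0.0105,0,0,0.03]}}

```text
t: 8.15
tool_pos: [0.5506, 0.1224, 0.1783]
eef_rot: [0.682, -0.19, 0.188, -0.681]
ft_force: [-4.3, -4.5, -7.8]
grip_width: 0.358
```

```bash
python3 - <<'E'
from h import *
s=arm.read_state()
O=np.array([0.5539,.1219]);a=np.radians(-30.93);X=np.array([np.cos(a),np.sin(a)]);Y=np.array([-X[1],X[0]])
p=s["tool_pos"];f=s["ft_force"];g=[(p[:2]-O)@X,p[2]+.0188-.05];print(p,"unit",g,(p[:2]-O)@Y,"r",np.hypot(*g),"th",np.arctan2(*g),"F",f[:2]@X,f[:2]@Y,f[2])
c=optics.camera("wrist"); cv2.imwrite("pics/f.png",cv2.resize(c["frame"],(800,600),interpolation=2))
s=optics.camera("side"); cv2.imwrite("pics/f_s.png",cv2.resize(s["frame"][140:220,190:290],None,fx=7,fy=7,interpolation=2))
E
```

```text
[0.55064713 0.122408   0.17831406] unit [np.float64(-0.0030514076527721197), np.float64(0.14711405545966744)] -0.0012361845235581235 r 0.1471456978727326 th -0.020738808147320206 F -1.4034034146932237 -6.058221393209424 -7.791299224642417
```

View pics/f.png

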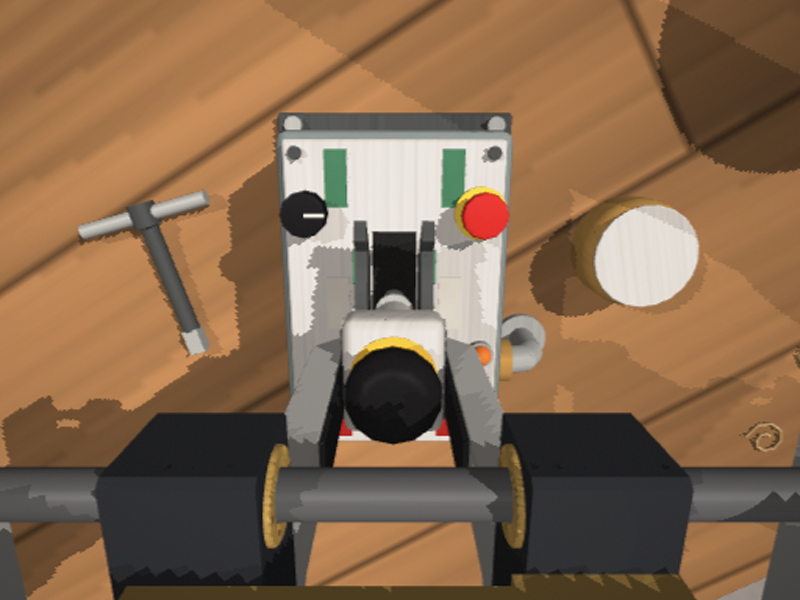

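View pics/f_s.png

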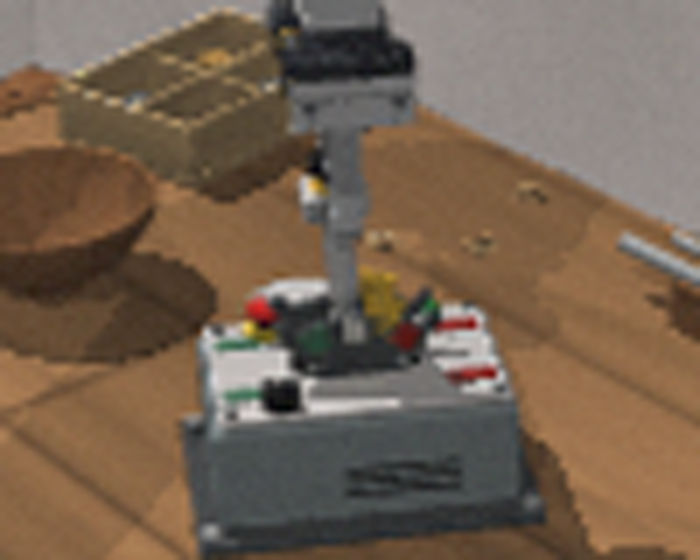

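Request:
{"method": "send_rows", "body": {"increments": [0.006,-0.001,-0.001,0,0.03,0.0118,-0.0007,-0.001,0,0.03,0.018,-0.0003,-0.001,0,0.03,0.0235,0.0004,-0.001,0,0.03,0.0295,0.0015,-0.001,0,0.03,0.0352,0.0026,-0.001,0,0.03,0.0466,0.0056,-0.001,0,0.03,0.0578,0.0096,-0.001,0,0.03,0.0686,0.0144,-0.001,0,0.03,0.0686,0.0144,-0.001,0,0.03]}}

```text
t: 9.5
tool_pos: [0.6094, 0.0868, 0.1638]
eef_rot: [0.682, -0.19, 0.188, -0.681]
ft_force: [-3.9, -0.2, -6.9]
grip_width: 0.359
```

```bash
cat > st.py <<'E'
from h import *
import sys
s=arm.read_state()
O=np.array([0.5539,.1219]);a=np.radians(-30.93);X=np.array([np.cos(a),np.sin(a)]);Y=np.array([-X[1],X[0]])
p=s["tool_pos"];f=s["ft_force"];g=[(p[:2]-O)@X,p[2]+.0188-.05];print(p,"unit",g,(p[:2]-O)@Y,"r",np.hypot(*g),"th",np.arctan2(*g),"F",f[:2]@X,f[:2]@Y,f[2])
n=sys.argv[1]
c=optics.camera("wrist"); cv2.imwrite(f"pics/{n}.png",cv2.resize(c["frame"],(800,600),interpolation=2))
s=optics.camera("side"); cv2.imwrite(f"pics/{n}_s.png",cv2.resize(s["frame"][140:220,190:290],None,fx=7,fy=7,interpolation=2))
E
python3 st.py g
```

```text
[0.60938861 0.08682868 0.16383206] unit [np.float64(0.06562422391209645), np.float64(0.13263205805886213)] -0.0015634214658203863 r 0.1479790579406233 th 0.4594661314349703 F -3.2337669023984437 -2.178400996469897 -6.8539382126936355
```

View pics/g.png

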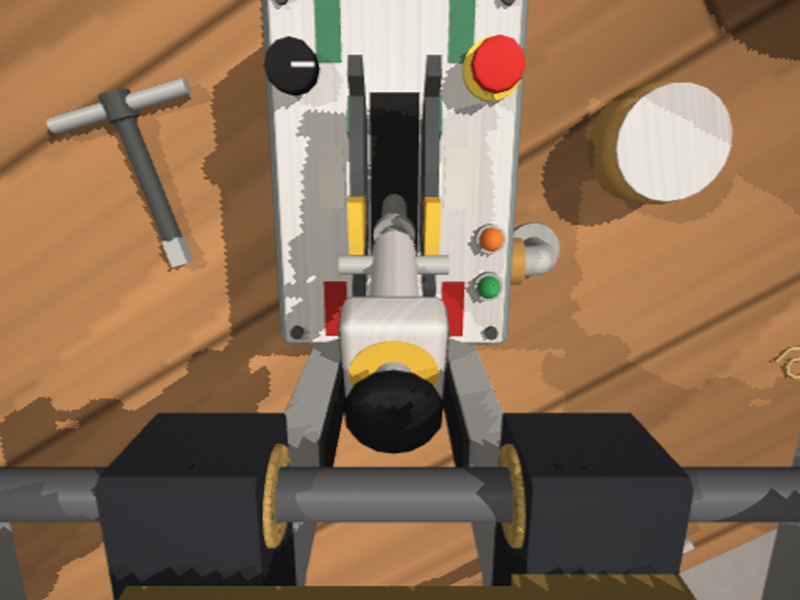

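View pics/g_s.png

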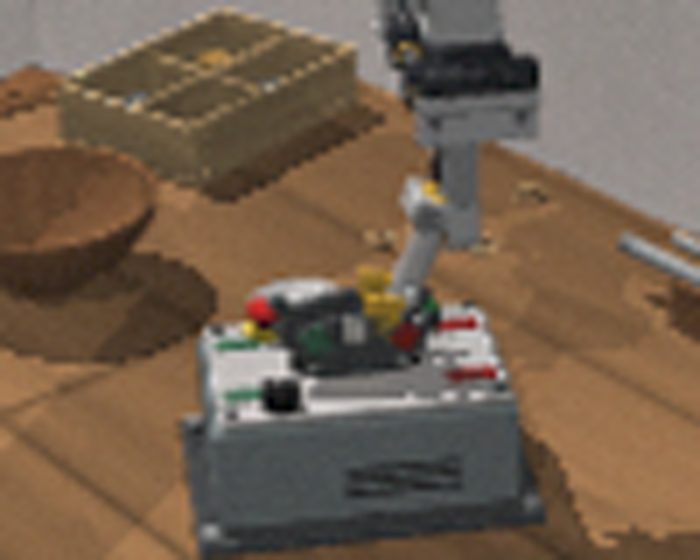

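Request:
{"method": "send_rows", "body": {"increments": [-0.0015,0.0035,0,0,0.03,-0.0035,0.007,0,0,0.03,-0.005,0.0105,0,0,0.03,-0.0065,0.0135,0,0,0.03,-0.0065,0.0135,0,0,0.03,-0.0065,0.0135,0,0,0.03]}}

```text
t: 10.35
tool_pos: [0.6079, 0.088, 0.1536]
eef_rot: [-0.681, 0.187, -0.192, 0.682]
ft_force: [9.4, -11.1, 7.8]
grip_width: 0.357
```

```bash
python3 st.py i
```

```text
[0.60789083 0.08795857 0.15356084] unit [np.float64(0.063758680146571), np.float64(0.12236083755808573)] -0.001364048880037579 r 0.1379758814501614 th 0.4803619392573843 F 13.784280816231037 -4.626595208984884 7.848297569868068
```

View pics/i.png

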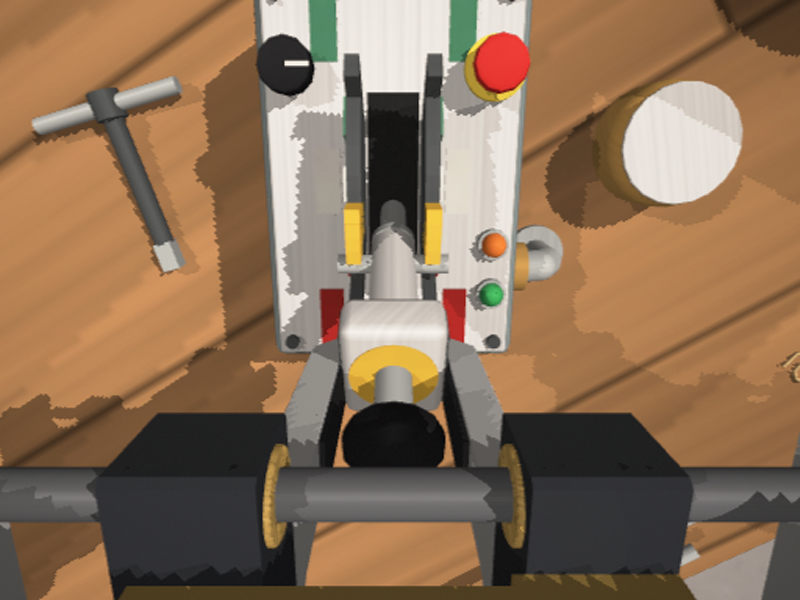

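Request:
{"method": "send_rows", "body": {"increments": [0.003,0,0,0,0.03,0.006,0,0,0,0.03,0.009,0,0,0,0.03,0.011,0.001,0,0,0.03,0.011,0.001,0,0,0.03,0.011,0.001,0,0,0.03]}}

```text
t: 11.2
tool_pos: [0.6135, 0.0844, 0.1504]
eef_rot: [0.681, -0.189, 0.189, -0.681]
ft_force: [-5.5, -2.2, -2.2]
grip_width: 0.358
```

```bash
python3 st.py j
```

```text
[0.61346556 0.08442586 0.15037962] unit [np.float64(0.07035644635534101), np.float64(0.11917962117284862)] -0.0015290295627100555 r 0.13839729638492107 th 0.5332859608310075 F -3.5692866678262036 -4.760871763321722 -2.1719979769000917
```

View pics/j.png

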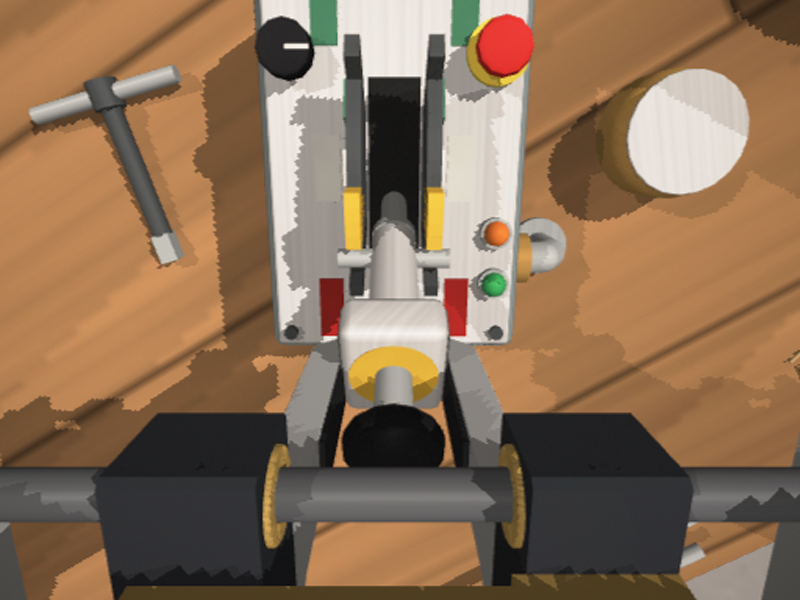

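View pics/j_s.png

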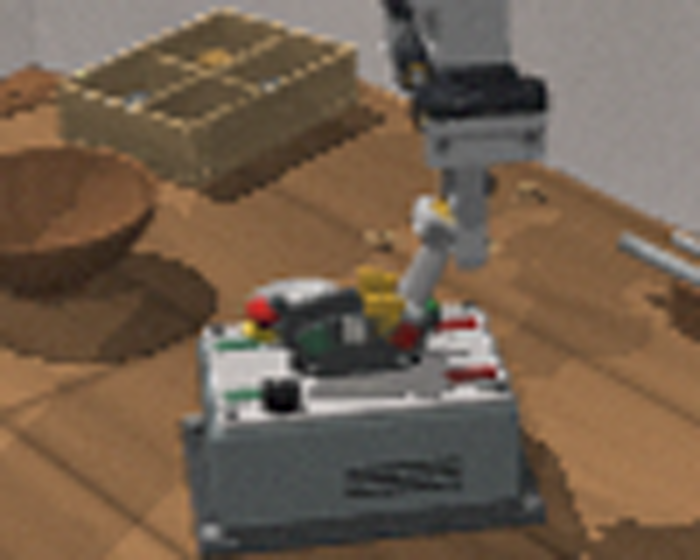

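Request:
{"method": "send_rows", "body": {"increments": [0,0,0,0,0.094,0,0,0,0,0.094,0,0,0,0,0.094,0,0,0,0,0.094,0,0,0,0,0.094,0,0,0,0,0.094]}}

```text
t: 12.05
tool_pos: [0.6139, 0.0843, 0.1501]
eef_rot: [0.681, -0.189, 0.189, -0.681]
ft_force: [1.1, -0.1, 0.5]
grip_width: 0.963
```

```bash
python3 st.py k
```

```text
[0.61392088 0.08434078 0.15005732] unit [np.float64(0.07079074553321976), np.float64(0.11885732412306917)] -0.0013679879674767508 r 0.13834158142382713 th 0.5371737223494513 F 1.0142492071241258 0.49661362788884106 0.5253330307373473
```

View pics/k.png

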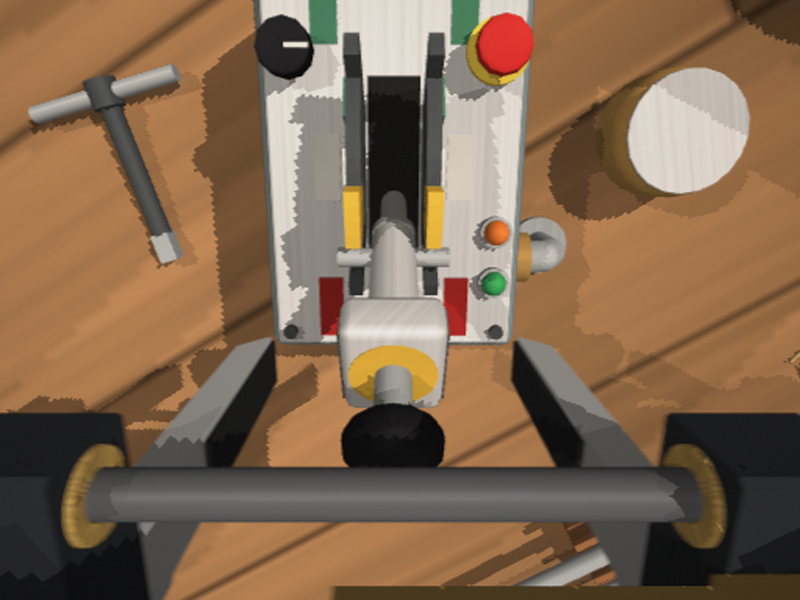

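View pics/k_s.png

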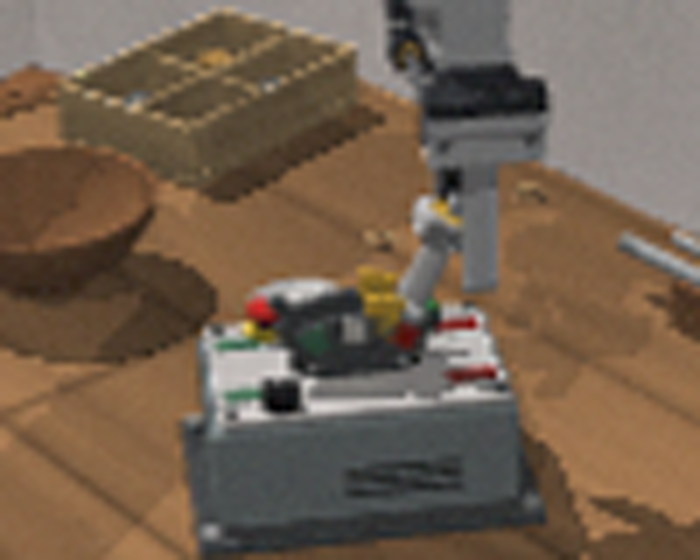

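Request:
{"method": "send_rows", "body": {"increments": [0,-0.02,0,0,0.094,0,-0.06,0,0,0.094,0,-0.12,0,0,0.094,0,-0.18,0,0,0.094,-0.03,-0.22,0,0,0.094,-0.08,-0.23,0,0,0.094,-0.12,-0.23,0,0,0.094,-0.12,-0.23,0,0,0.094,-0.12,-0.23,0,0,0.094]}}

```text
t: 13.28
tool_pos: [0.5114, 0.1457, 0.3812]
eef_rot: [-0.681, 0.189, -0.189, 0.682]
ft_force: [0.3, -0.2, 0.8]
grip_width: 1.001
```

```bash
python3 - <<'E'
from h import *
s=arm.read_state();print(s["tool_pos"])
c=optics.camera("wrist"); np.savez("l.npz",**c)
x0,y0=200,120
cv2.imwrite("pics/l.png",cv2.resize(c["frame"][120:240,190:330],None,fx=5,fy=5,interpolation=2))
k=5
O=np.array([.5539,.1219,0]);a=np.radians(-30.93);X=np.array([np.cos(a),np.sin(a),0]);Y=np.array([-X[1],X[0],0]);Z=np.array([0,0,1])
def f(r,t,th,y=0): return O+X*(r*np.sin(th)+t*np.cos(th))+Y*y+Z*(.05+r*np.cos(th)-t*np.sin(th))
cr=lambda p:((proj(p,c)-[190,120]+.4)*k).round().tolist()
print("block",[cr(f(.086,0,a,.016)) for a in(.09,.36)])
for th in(.38,.41,.44,.47,.5):
    print(th,"knob",cr(f(.176,0,th)),"pin d0,d10",cr(f(.080,0,th,.023)),cr(f(.09,0,th,.023)),"grip top back edge d0,d10",cr(f(.143,-.02,th)),cr(f(.153,-.02,th)))
E
```

```text
[0.51138463 0.14569713 0.38115481]
block [[371.0, 398.0], [370.0, 469.0]]
0.38 knob [313.0, 728.0] pin d0,d10 [394.0, 460.0] [395.0, 483.0] grip top back edge d0,d10 [313.0, 568.0] [313.0, 597.0]
0.41 knob [313.0, 742.0] pin d0,d10 [393.0, 466.0] [395.0, 491.0] grip top back edge d0,d10 [313.0, 582.0] [313.0, 612.0]
0.44 knob [313.0, 755.0] pin d0,d10 [393.0, 472.0] [395.0, 497.0] grip top back edge d0,d10 [313.0, 595.0] [313.0, 627.0]
0.47 knob [313.0, 768.0] pin d0,d10 [393.0, 478.0] [394.0, 504.0] grip top back edge d0,d10 [313.0, 608.0] [313.0, 641.0]
0.5 knob [313.0, 780.0] pin d0,d10 [393.0, 484.0] [394.0, 510.0] grip top back edge d0,d10 [313.0, 621.0] [313.0, 654.0]
```

View pics/l.png

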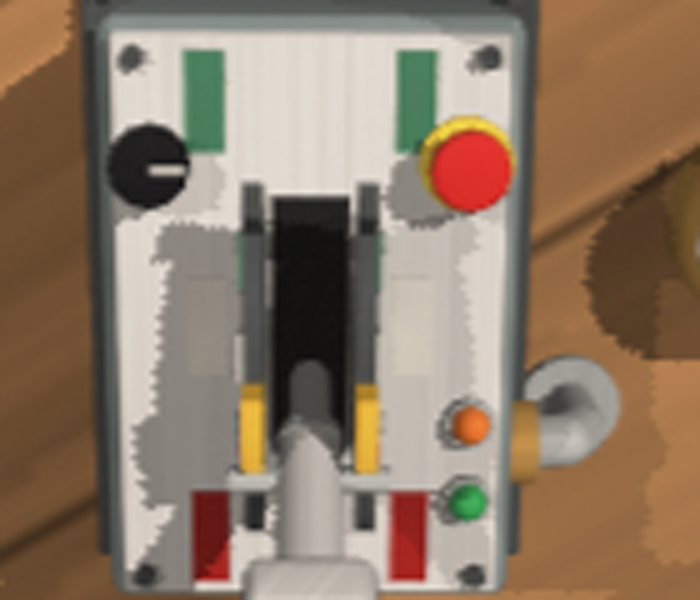

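```bash
python3 - <<'E'
import numpy as np,cv2
from h import *
c=dict(np.load("l.npz")); im=c["frame"][200:300,200:320].copy()
k=6
b=cv2.resize(im,None,fx=k,fy=k,interpolation=2)
cv2.imwrite("pics/m.png",b)
O=np.array([.5539,.1219,0]);a=np.radians(-30.93);X=np.array([np.cos(a),np.sin(a),0]);Y=np.array([-X[1],X[0],0]);Z=np.array([0,0,1])
def f(r,t,th,y=0): return O+X*(r*np.sin(th)+t*np.cos(th))+Y*y+Z*(.05+r*np.cos(th)-t*np.sin(th))
cr=lambda p:((proj(p,c)-[200,200]+.4)*k).round()[1]
print("block end",cr(f(.086,0,.36,.016)))
for th in(.41,.44,.47,.5):
    print(th,"knob",cr(f(.176,0,th)),"knob low back",cr(f(.16,-.015,th)),[("d",d,"pin",cr(f(.080+d,0,th,.023)),"back low/top, front top",cr(f(.125+d,-.02,th)),cr(f(.143+d,-.02,th)),cr(f(.143+d,.02,th))) for d in(0,.005,.01)])
E
```

```text
block end 83.0
0.41 knob 410.0 knob low back 298.0 [('d', 0, 'pin', np.float64(79.0), 'back low/top, front top', np.float64(155.0), np.float64(218.0), np.float64(344.0)), ('d', 0.005, 'pin', np.float64(94.0), 'back low/top, front top', np.float64(172.0), np.float64(236.0), np.float64(363.0)), ('d', 0.01, 'pin', np.float64(109.0), 'back low/top, front top', np.float64(190.0), np.float64(255.0), np.float64(381.0))]
0.44 knob 427.0 knob low back 315.0 [('d', 0, 'pin', np.float64(87.0), 'back low/top, front top', np.float64(170.0), np.float64(234.0), np.float64(354.0)), ('d', 0.005, 'pin', np.float64(102.0), 'back low/top, front top', np.float64(187.0), np.float64(253.0), np.float64(373.0)), ('d', 0.01, 'pin', np.float64(117.0), 'back low/top, front top', np.float64(205.0), np.float64(272.0), np.float64(392.0))]
0.47 knob 442.0 knob low back 332.0 [('d', 0, 'pin', np.float64(94.0), 'back low/top, front top', np.float64(184.0), np.float64(250.0), np.float64(364.0)), ('d', 0.005, 'pin', np.float64(109.0), 'back low/top, front top', np.float64(202.0), np.float64(269.0), np.float64(383.0)), ('d', 0.01, 'pin', np.float64(125.0), 'back low/top, front top', np.float64(220.0), np.float64(289.0), np.float64(402.0))]
0.5 knob 456.0 knob low back 348.0 [('d', 0, 'pin', np.float64(100.0), 'back low/top, front top', np.float64(197.0), np.float64(265.0), np.float64(373.0)), ('d', 0.005, 'pin', np.float64(116.0), 'back low/top, front top', np.float64(215.0), np.float64(285.0), np.float64(392.0)), ('d', 0.01, 'pin', np.float64(132.0), 'back low/top, front top', np.float64(234.0), np.float64(305.0), np.float64(412.0))]
```

View pics/m.png

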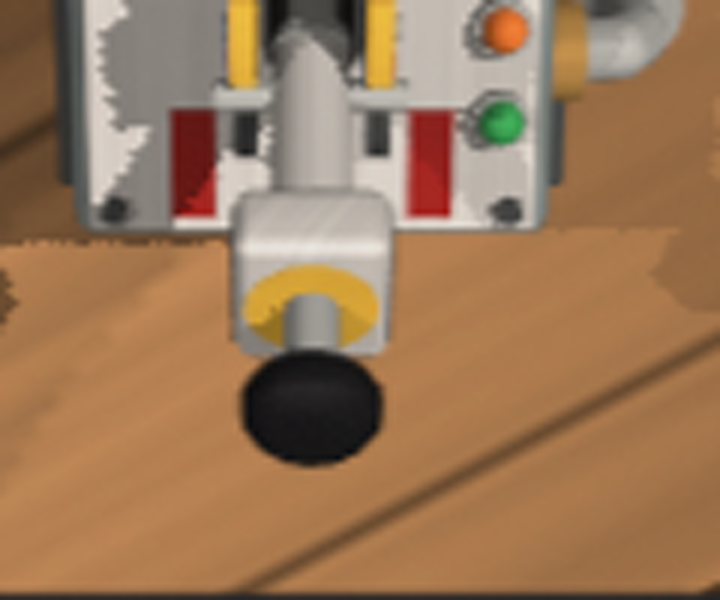

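```bash
python3 -c "
from cell import job; print(job.hand_in())"
```

```text
the job is handed in; nothing more can be done
None
```

The lever is now in reverse with its collar down and the cross pin sitting behind the yellow block, and I have handed the job in. I gripped the collar by its flats, lifted it about 13 mm, swung the lever from about -0.38 rad past the block and lowered the collar into the notch.

- **Contact while lowering:** on the first try the pin pressed against the back of the block with about 14 N sideways. The lever was about 0.05 rad short of where I had worked it out to be. I pushed it about 7 mm further towards reverse and the force dropped away.
- **Last checks:** after letting go and backing the arm away, the wrist picture shows the pin behind the block. The pin, collar and knob match a lever angle of about 0.48 rad with the collar fully down. The gripper is open and clear of everything.
- **What disagreed:** the angle worked out from the gripper's position read about 0.05 rad too high (0.53), probably because the pads had shifted on the collar. I trusted the picture instead.
- **Bystanders:** the arm never came near the tools and work. The chuck key and wax tin look unmoved in the wrist pictures; I took no fresh overhead picture of the rest at the end.
- **Time:** about 13 s of the 35 s allowed.

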